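# Strip the portioning board's fence stops for washing-up

## Task

Take both black fence stops off the portioning board for washing-up: slide each one along its T-slot to the open end, where it lifts out, then stand the tall stop upright in the wide bay of the drain tray and the low stop upright in the narrow bay. Leave all the crockery and tins where they stand, including the mug on the board and the ramekin in the tray.

Things in the scene. Friction and masses are not known exactly. Their poses are not given: they have to be found in the camera images.
- board: Fixed portioning board: white slab 300 (x) x 150 (y) x 15 mm carrying a steel T-slot rail along its x axis. Origin: centre of the slab's underside, on the table; z up. The rail is 280 long, 46 wide, 32 mm high over the table, its middle line at board y = -50 mm. Its channel is closed by end walls whose inner faces are at x = -135 and +135 mm, as high as the rail.
- pocket (a point): Middle of the floor of the slot's open end: board x = +105, y = -50, 18 mm above the table; axes as the board's. From board x = +75 to +135 mm the rail has no lips (opening 60 x 38 mm), so a stop whose whole foot is in there lifts straight out. The end wall at +135 keeps it from sliding off.
- slot (a point): Middle of the lipped part: board x = -32, y = -50 mm, at the lips' top, 32 mm above the table; axes as the board's. From board x = -140 to +75 mm two lips 4 mm thick cover the channel (38 wide, floor 18 mm above the table) but for a slot 16 mm wide, so stops there only slide along x (easily, friction about 0.25, play 2-3 mm). A pushed stop pushes the one ahead of it, foot to foot.
- tall_stop_mid (a point): Tall black nylon fence stop, 66 mm high, 110-200 g, loose in the slot. From its underside: foot 36 (x) x 34 (y) x 7 mm, neck 20 x 12 up to 16 mm, block 22 x 22 up to 66 mm, on one axis. The point is half-way up, 33 mm above the underside; z up, x as the board's at the start. Its foot stands on the channel floor, the block 2 mm clear of the lips. Either stop may be the one nearer the open end.
- low_stop_mid (a point): Low black nylon fence stop, 46 mm high, 110-200 g, loose in the slot. From its underside: foot 44 (x) x 34 (y) x 7 mm, neck 34 x 12 up to 16 mm, block 40 (x) x 22 (y) up to 46 mm, on one axis. The point is half-way up, 23 mm above the underside; z up, x as the board's at the start. Stands in the slot like the tall stop.
- tray: Fixed steel drain tray, 242 (x) x 120 (y) mm, rim and divider 18 mm high, walls 4 mm, floor 3 mm above the table. Origin: centre of its underside. A divider across it leaves a wide bay at its -x end and a narrow bay at its +x end.
- wide_bay (a point): Centre of the floor of the wide bay, inside 140 (x) x 112 (y) mm; axes as the tray's. For the tall stop. The ramekin stands in this bay, off centre.
- narrow_bay (a point): Centre of the floor of the narrow bay, inside 90 (x) x 112 (y) mm; axes as the tray's. For the low stop. Empty.
- ramekin: Bystander: white ramekin, 56 mm across, 36 mm tall, on the floor of the wide bay near that bay's outer (tray -x) wall. Origin: centre of its underside.
- mug_board: Standing on the board's slab beside the rail. Bystander: stoneware mug, 72 mm across, 83 mm tall, one handle sticking out about 30 mm on its +y side. Origin: centre of its underside.
- mug_front: Bystander: stoneware mug, 72 mm across, 83 mm tall, one handle sticking out about 30 mm on its +y side. Origin: centre of its underside. On the table.
- mug_left: Bystander: stoneware mug, 72 mm across, 83 mm tall, one handle sticking out about 30 mm on its +y side. Origin: centre of its underside. On the table.
- mug_right: Bystander: stoneware mug, 72 mm across, 83 mm tall, one handle sticking out about 30 mm on its +y side. Origin: centre of its underside. On the table.
- jug: Bystander: steel milk jug, 90 mm across, 115 mm tall, a handle on its +y side. Origin: centre of its underside.
- caddy: Bystander: metal tea caddy, 80 mm across, 110 mm tall. Origin: centre of its underside.
- bowl: Bystander: stoneware sugar bowl, 90 mm across, 45 mm tall. Origin: centre of its underside.

How it is judged:
At the end, for the whole second after the job is handed in: The tall stop stands upright (within about 8 degrees) on the floor of the wide bay and the low stop upright on the floor of the narrow bay (each stop's middle inside its bay, height right within 6 mm), both released and at rest; crockery and tins are where they stood (x of tall_stop_mid in the frame of wide_bay between -0.07 and 0.07 m and y of tall_stop_mid in the frame of wide_bay between -0.056 and 0.056 m and z of tall_stop_mid in the frame of wide_bay between 0.027 and 0.039 m and angle between each of tall_stop_mid, low_stop_mid's own z axis and vertical below 0.15 rad and x of low_stop_mid in the frame of narrow_bay between -0.045 and 0.045 m and y of low_stop_mid in the frame of narrow_bay between -0.056 and 0.056 m and z of low_stop_mid in the frame of narrow_bay between 0.017 and 0.029 m); the robot touches nothing.
It fails at once if A piece of crockery or a tin is pushed more than 40 mm from its place or knocked over (tipped more than about 30 degrees) (distance of any of mug_board, mug_front, mug_left, mug_right, jug, caddy, bowl, ramekin from where it was at the start of the episode above 0.04 m or angle between any of mug_board, mug_front, mug_left, mug_right, jug, caddy, bowl, ramekin's own z axis and vertical above 0.5 rad).
It also fails if it takes over 72 s, if anything falls off the work surface, if the arm or the gripper's body presses on something with over 40 N, if the wrist force passes 120 N, or if a joint passes its speed limit or range.

## Robot

A 7-joint arm with a two-finger parallel gripper is mounted at the origin on the work surface. World frame = base frame: x ahead of the robot, y to its left, z up, the work surface at z = 0. Lengths are in m, angles in rad, forces in N, time in s.
With the tool pointing down it reaches from about 0.4 to 0.85 m from the base axis. Payload 4.5 kg.
Tool frame: the origin (TCP) lies between the finger pads; the fingertips stand 11 mm ahead of it and the grasp point (between the pads) lies 8 mm behind it (r.tip_reach is the distance from the TCP to the fingertips, in m); x points along the fingers, y is the direction in which the jaws open and shut, and the axes are right-handed (so a half turn about x gives the same grasp; the last joint's range is limited). The gripper opens to 88 mm and grips with 3 to 60 N. Pads are 18 mm wide; open, the fingers measure 123 mm over their backs; the gripper's body (75 mm by 187 mm) begins 45 mm behind the grasp point.
Start: joints at [1.155, 0.689, -0.195, 1.565, 0.157, 0.902, -0.215], TCP at [0.272, -0.563, 0.25] pointing down, gripper open.
Joint ranges: [-3.01, 3.01], [-0.46, 2.08], [-1.47, 1.51], [0.13, 2.56], [-1, 4.14], [0.04, 2.09], [-2.66, 2.66]. Speed limits (rad/s): [2.57, 2.57, 3.14, 3.14, 3.14, 3.14, 3.14].

## Interface

Orientations are given as a unit quaternion [x, y, z, w].
In Python, from plant import r gives the robot as it stands.
- The arm moves only by the tool drive_tool, never from a script. Its argument "deltas" is a list of rows, each a list of 3 entries, a list of its own where there are three numbers: the turn, a rotation vector about the tool's x, y, z in degrees, then the shift along the tool's x, y, z in cm, then the finger opening in cm, from 0 to 8.81. A call has 1 to 12 rows; each row shifts and turns the commanded pose from where the row before left it, along the tool's axes as they then stand; what a row does not reach is not made up. A row lasts 1/12 s, in which the tool goes at most 41.7 mm and 7.16 degrees, less where a joint would pass 70% of its speed; a pose out of reach is approached as far as the arm can. A call is refused whole if a number of a shift passes 4.17 or a number of a turn 7.16, either way. A call with a gripper value outside its range is refused whole. The fingers move at their own pace and stop on an object; "force" is the grip in N (left out, the last holds). Time passes only in rows, so rows that do not move let the fingers close. It gives the time, the measured TCP pose, the force and the opening at its end, in the units of the state.
- r.get_state(): the state, without advancing time (a new reading comes with each control period).
- r.snapshot(name): name is "scene" or "top" or "wrist"; returns a dict with "color" (420x560x3 uint8, red, green, blue), "fov_y" (degrees; the focal length in pixels is half the picture's height over the tangent of half this angle, whatever the lens; pixels are square), "cx", "cy" (the principal point, pixels), "extrinsics" (4x4, takes a point from world to camera coordinates); the wrist camera has in their place "tool_from_camera" (4x4, takes a point from camera to tool coordinates, whose origin is the TCP and whose axes are the tool frame's). Camera axes: x right, y up, looking along -z (the intrinsics and any distortion apply to the point x, -y, -z); pixel columns grow to the right and rows downward; lengths in m; the calibration is good to about 2 mm. A picture is of the moment at which its call begins: read the wrist's pose just before it. There is no depth.
- r.finish_job(): hands the job in, once; it reports no verdict.
The state is a dict: "clock": time; "q": joint angles; "qd": joint speeds; "joint_torque": joint torques, N m; "tool_pos": TCP position; "eef_rot": TCP orientation; "contact_force": force on the tool from outside, world axes, zero at the start; "moment": the same for the moment, N m; "opening": opening from 0.0 (shut) to 1.0 (fully open).
Only numpy, scipy, OpenCV 4.12 (cv2) and the standard library are available. Lean on these libraries where they do the work, as an engineer would, in place of code of your own. Each camera call takes 0.05 s, during which the arm holds its last target. There are 200 camera calls.

## Working session

There is one attempt and no reset: what is moved stays moved. The work goes in short steps, Python scripts to look and compute and a tool call to move; the robot and the scene stay as the last step left them, time stands still between calls to the robot, and variables do not carry over. Pictures are saved under pics/ and viewed, about 8 in all and at most 12, crops included, and the job is handed in when it is done.

Besides the shell and the picture viewer there is one more tool, called as name(argument=value, ...) on one line, values as JSON. drive_tool: Moves the arm, as the interface text tells. Its arguments: {"type":"object","properties":{"deltas":{"type":"array","items":{"type":"array"}},"force":{"type":"number"}},"required":["deltas"]}

```bash
ls; mkdir -p pics; cat > h.py <<'E'
import numpy as np, cv2
from scipy.spatial.transform import Rotation as R
from plant import r
def snap(name,fn):
    st=r.get_state(); s=r.snapshot(name); cv2.imwrite('pics/'+fn,cv2.cvtColor(s['color'],cv2.COLOR_RGB2BGR)); 
    f=s['color'].shape[0]/2/np.tan(np.radians(s['fov_y'])/2)
    if 'extrinsics' in s: Tw=np.linalg.inv(s['extrinsics'])
    else:
        T=np.eye(4);T[:3,:3]=R.from_quat(st['eef_rot']).as_matrix();T[:3,3]=st['tool_pos'];Tw=T@s['tool_from_camera']
    np.savez('pics/'+fn[:-4]+'.npz',f=f,cx=s['cx'],cy=s['cy'],T=Tw)
    return s
def ray(fn,u,v):
    d=np.load('pics/'+fn+'.npz'); 
    p=np.array([(u-d['cx'])/d['f'],-(v-d['cy'])/d['f'],-1.]); T=d['T']
    return T[:3,3],T[:3,:3]@p
def onz(fn,u,v,z):
    o,p=ray(fn,u,v); return o+p*(z-o[2])/p[2]
def tri(a,b):
    A=[];B=[]
    for fn,u,v in (a,b):
        o,p=ray(fn,u,v);p=p/np.linalg.norm(p);M=np.eye(3)-np.outer(p,p);A.append(M);B.append(M@o)
    x=np.linalg.lstsq(np.vstack(A),np.hstack(B),rcond=None)[0]; return x
E
python3 - <<'E'
from h import *
for n in ('scene','top','wrist'):
    s=snap(n,n+'0.png'); print({k:v for k,v in s.items() if k!='color'})
print(r.get_state())
a=[cv2.imread(f'pics/{n}0.png') for n in('top','scene')]
E
```

```text
pics
{'fov_y': 54.44401719387585, 'cx': 280.2732125782251, 'cy': 210.5355733728677, 'extrinsics': array([[-0.55351165,  0.83254849,  0.02208773,  0.31226761],
       [-0.56217896, -0.39306354,  0.72763718,  0.28195103],
       [ 0.61447512,  0.3903384 ,  0.68560649, -1.4385453 ],
       [ 0.        ,  0.        ,  0.        ,  1.        ]])}
{'fov_y': 44.00130432313781, 'cx': 281.6494809743729, 'cy': 206.3517391777753, 'extrinsics': array([[-1.26205021e-03, -9.99996758e-01,  2.21161101e-03,
        -2.16576035e-02],
       [ 9.96887048e-01, -1.08377152e-03,  7.88355191e-02,
        -5.84302748e-01],
       [-7.88328666e-02,  2.30422076e-03,  9.96885184e-01,
        -1.38378048e+00],
       [ 0.00000000e+00,  0.00000000e+00,  0.00000000e+00,
         1.00000000e+00]])}
{'fov_y': 65.17187748945682, 'cx': 279.32432151391833, 'cy': 209.89326711011455, 'tool_from_camera': array([[ 1.09500787e-03,  3.00127354e-01, -9.53898513e-01,
        -1.34846407e-01],
       [ 9.99998257e-01, -1.77121906e-03,  5.90644248e-04,
         5.36159619e-04],
       [-1.51229473e-03, -9.53897497e-01, -3.00128770e-01,
        -7.74446497e-02],
       [ 0.00000000e+00,  0.00000000e+00,  0.00000000e+00,
         1.00000000e+00]])}
{'clock': 0.15, 'q': array([ 1.1547851 ,  0.68977862, -0.1945183 ,  1.56609255,  0.15733294,
        0.90250313, -0.21511235]), 'qd': array([-1.00971294e-03, -2.16429135e-03, -1.08493785e-04, -4.67594728e-03,
       -3.83368436e-05, -4.49989288e-04,  1.62475604e-03]), 'joint_torque': array([-1.79081206e-03, -5.27867353e+01, -1.26860026e+00, -1.53588331e+01,
       -5.25196327e-02,  3.85996726e-03,  7.46482419e-05]), 'tool_pos': array([ 0.27150364, -0.56243633,  0.24910531]), 'eef_rot': array([-0.68913749, -0.15818328,  0.68944877, -0.15725128]), 'contact_force': array([ 0.91450667, -0.36224738,  0.36629559]), 'moment': array([-0.00093057,  0.0143845 , -0.06274959]), 'opening': 1.0007848448524066}
```

View pics/top0.png

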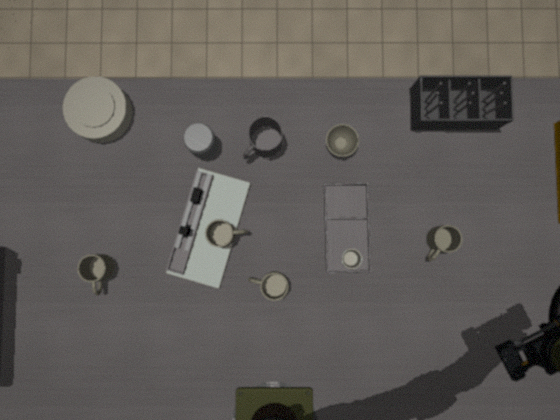

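View pics/scene0.png

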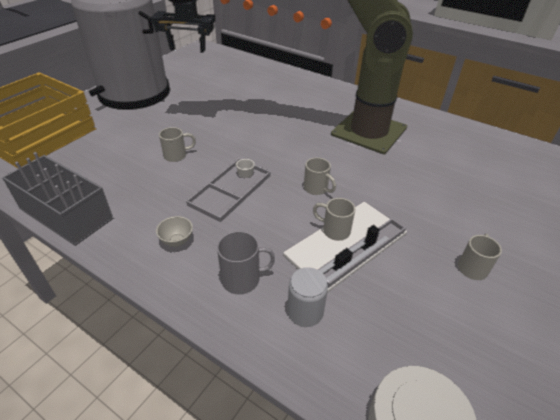

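Top view: the board is at about (208,228) with its rail on the left and stops at (196,196) and (186,231). The tray is at about (346,228) with the ramekin at (351,259). Next I'll zoom in.

```bash
python3 - <<'E'
from h import *
t=cv2.imread('pics/top0.png'); s=cv2.imread('pics/scene0.png')
a=cv2.resize(t[160:300,155:260],None,fx=4,fy=4,interpolation=3)
b=cv2.resize(t[160:300,300:385],None,fx=4,fy=4,interpolation=3)
im=np.hstack([a,b])
cv2.imwrite('pics/c1.png',cv2.convertScaleAbs(im,alpha=1.6)); print(im.shape)
for n,u,v in (('openend low',178,268),('far',200,172),('tall?',186,231),('low?',196,196),('mugb',222,230)):
    print(n,onz('top0',u,v,0.03 if n!='mugb' else .095))
E
```

```text
(560, 760, 3)
openend low [0.41908434 0.25434355 0.03      ]
far [0.67724059 0.19855449 0.03      ]
tall? [0.51768837 0.23431974 0.03      ]
low? [0.61198488 0.20861209 0.03      ]
mugb [0.51807104 0.13049315 0.095     ]
```

View pics/c1.png

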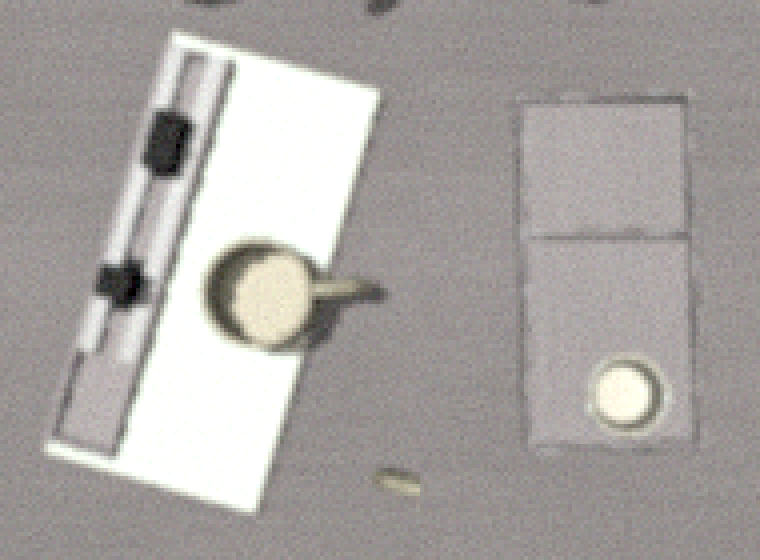

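The crop shows the tall stop at crop (122,283), nearest the open end at the bottom left. The low stop is at (167,143), and the mug is beside the tall stop. In the tray, the wide bay with the ramekin is at the bottom and the narrow bay is at the top.

```bash
python3 - <<'E'
from h import *
np.set_printoptions(precision=4,suppress=True)
im=cv2.imread('pics/top0.png');
m=((im.min(2)>135)).astype(np.uint8); m[:, :150]=0;m[:,265:]=0;m[:160]=0;m[300:]=0
m=cv2.morphologyEx(m,cv2.MORPH_CLOSE,np.ones((3,3)))
c=max(cv2.findContours(m,0,2)[0],key=cv2.contourArea);print(cv2.contourArea(c),cv2.boundingRect(c), cv2.boxPoints(cv2.minAreaRect(c)).tolist())
P=[onz('top0',u,v,.015)for u,v in((198.75,168),(250,182.5),(219.5,288),(166.25,272.5))]
c=np.mean(P,0);ex=(P[3]+P[2]-P[0]-P[1]);L=np.linalg.norm(ex)/2;ex/=np.linalg.norm(ex);print('board',P,c,ex,L,np.linalg.norm(P[0]-P[1]))
ey=np.cross([0,0,1],ex)
for n,u,v,z in(('tall',185.6,231,.084),('low',196.5,195.5,.064),('mug',155+275/4,160+298/4,.098),('caddy',198.5,138,.11),('jug',265,136,.115),('mugfront',276,286,.083),('bowl',342,141,.045),('ramekin',300+207/4,160+395/4,.036)):
    p=onz('top0',u,v,z);d=p-c;print(n,p,'boardxy',d@ex,d@ey)
Q=[onz('top0',u,v,.018)for u,v in((324.25,184.25),(367,183.75),(368.75,270.75),(327,271.75))]
print('tray',Q,np.mean(Q,0)); print('divider',onz('top0',300+110/4,160+237/4,.018),onz('top0',300+270/4,160+237/4,.018))
M=R.from_quat(r.get_state()['eef_rot']).as_matrix();print(M)
print('low tri', tri(('top0',196.5,195.5),('scene0',344,258)),'tall tri', tri(('top0',185.6,231),('scene0',372,233)))
E
```

```text
3171.0 (167, 168, 82, 120) [[166.5635528564453, 272.4360046386719], [198.5509796142578, 167.18707275390625], [249.61830139160156, 182.70751953125], [217.63087463378906, 287.9564514160156]]
board [array([0.6905, 0.2044, 0.015 ]), array([0.6504, 0.064 , 0.015 ]), array([0.3649, 0.145 , 0.015 ]), array([0.4065, 0.2887, 0.015 ])] [0.5281 0.1756 0.015 ] [-0.9604  0.2788  0.    ] 0.2964721803723084 0.1460301884401617
tall [0.516  0.2255 0.084 ] boardxy 0.025548456985290693 -0.04464257924066854
low [0.6099 0.2018 0.064 ] boardxy -0.07130986517324417 -0.04799470558009982
mug [0.5065 0.1256 0.098 ] boardxy 0.0067963882461018876 0.05398030727187066
caddy [0.7535 0.1909 0.11  ] boardxy -0.2122144646345432 -0.0775814006643727
jug [0.7575 0.0202 0.115 ] boardxy -0.2636218951573089 0.0852362567354673
mugfront [ 0.375  -0.0075  0.083 ] boardxy 0.09596793107300265 0.21844396800727453
bowl [ 0.7588 -0.185   0.045 ] boardxy -0.32212853689182097 0.28190996052156553
ramekin [ 0.4432 -0.2087  0.036 ] boardxy -0.025573207776420928 0.3926961813727426
tray [array([ 0.645 , -0.1386,  0.018 ]), array([ 0.6463, -0.2552,  0.018 ]), array([ 0.4106, -0.2565,  0.018 ]), array([ 0.4081, -0.1441,  0.018 ])] [ 0.5275 -0.1986  0.018 ]
divider [ 0.5495 -0.1467  0.018 ] [ 0.5493 -0.2552  0.018 ]
[[-0.0007  0.4349 -0.9005]
 [ 0.0012 -0.9005 -0.4349]
 [-1.     -0.0014  0.0001]]
low tri [0.6112 0.2065 0.0443] tall tri [0.516  0.2312 0.0614]
```

drive_tool(deltas=[[[-6.9,0,0],[0,0,0],8.8],[[-6.9,0,0],[0,0,0],8.8],[[-6.9,0,0],[0,0,0],8.8],[[-6.9,0,0],[0,0,0],8.8],[[-6.9,0,0],[0,0,0],8.8],[[-6.9,0,0],[0,0,0],8.8],[[-6.9,0,0],[0,0,0],8.8],[[0,0,0],[0,1.5,-3],8.8],[[0,0,0],[0,1.5,-3],8.8],[[0,0,0],[0,1.5,-3],8.8],[[0,0,0],[0,1.5,-3],8.8],[[0,0,0],[0,1.5,-3],8.8]])

```text
clock: 1.15
tool_pos: [0.3856, -0.4379, 0.2495]
eef_rot: [-0.565, -0.426, 0.565, -0.426]
contact_force: [0.1, -0.8, 0.4]
opening: 0.997
```

drive_tool(deltas=[[[0,0,0],[0,0,-3],8.8],[[0,0,0],[0,0,-3],8.8],[[0,0,0],[0,0,-3],8.8],[[0,0,0],[0,0,-3],8.8],[[0,0,0],[0,0,-3],8.8],[[0,0,0],[0,0,-3],8.8],[[0,0,0],[0,0,-3],8.8],[[0,0,0],[0,0,0],8.8],[[0,0,0],[0,0,0],8.8]])

```text
clock: 1.9
tool_pos: [0.4433, -0.2355, 0.2498]
eef_rot: [0.564, 0.427, -0.563, 0.427]
contact_force: [-1.0, -0.9, -0.5]
opening: 1.0
```

```bash
python3 -c "
from h import *
snap('wrist','w1.png')"
```

drive_tool(deltas=[[[0,0,0],[0,-0.3,-4],8.8],[[0,0,0],[0,-0.3,-4],8.8],[[0,0,0],[0,-0.3,-4],8.8],[[0,0,0],[0,-0.3,-4],8.8],[[0,0,0],[0,-0.3,-4],8.8],[[0,0,0],[0,-0.3,-4],8.8],[[0,0,0],[0,-0.3,-4],8.8],[[0,0,0],[0,-0.3,-4],8.8],[[0,0,0],[0,-0.3,-4],8.8],[[0,0,0],[0,-0.3,-4],8.8],[[0,0,0],[0,0,0],8.8],[[0,0,0],[0,0,0],8.8]])

```text
clock: 2.95
tool_pos: [0.5242, 0.157, 0.2494]
eef_rot: [0.564, 0.427, -0.564, 0.426]
contact_force: [-0.2, -1.2, -0.1]
opening: 0.999
```

```bash
python3 -c "
from h import *
snap('wrist','w2.png')
im=np.hstack([cv2.imread('pics/w1.png'),cv2.imread('pics/w2.png')]);
print(r.get_state()['tool_pos'])"
```

```text
[0.52400548 0.15434885 0.24922925]
```

View pics/w1.png

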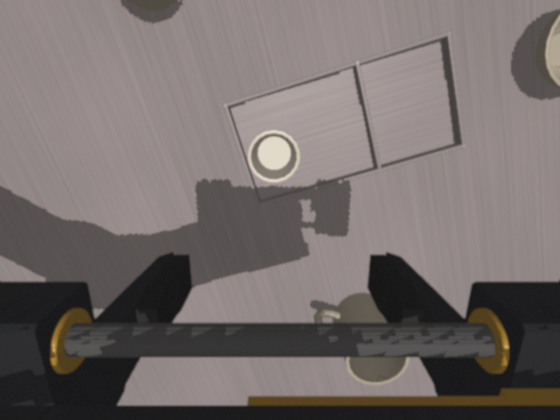

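View pics/w2.png

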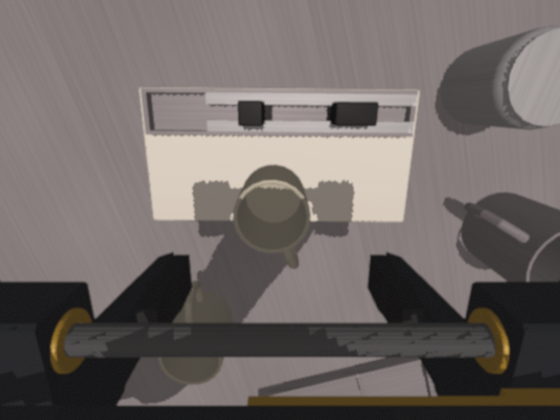

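w1 shows the tray corners at (228,106), (446,38), (462,145) and (260,200), with the ramekin at (274,155). w2 shows the rail from (140,88) to (418,136), the tall stop at (251,112) and the low stop at (355,112).

```bash
cat >> h.py <<'E'
np.set_printoptions(precision=4,suppress=True)
def dark(fn,x0,y0,x1,y1,th=45):
    im=cv2.imread('pics/'+fn+'.png').max(2)[y0:y1,x0:x1]; 
    n,l,s,c=cv2.connectedComponentsWithStats((im<th).astype(np.uint8))
    return [(s[i,:2]+[x0,y0],s[i,2:5],c[i]+[x0,y0]) for i in range(1,n) if s[i,4]>60]
E
python3 - <<'E'
from h import *
print(dark('w2',205,92,410,132)); print(dark('top0',170,180,215,250))
P=[onz('w2',u,v,.032)for u,v in((140,88),(418,90),(413,136),(146,134))]
ex=P[0]+P[3]-P[1]-P[2];print(np.linalg.norm(ex)/2);ex/=np.linalg.norm(ex);c=np.mean(P,0);ey=np.cross([0,0,1],ex);print('rail mid',c,ex, 'yaw y',R.from_quat(r.get_state()['eef_rot']).as_matrix()[:,1])
for n,u,v,z in(('tall',251,112,.084),('low',355,112.5,.064),('mugrim',272,217,.098)):
    p=onz('w2',u,v,z);print(n,p,(p-c)@ex,(p-c)@ey)
Q=[onz('w1',u,v,.018)for u,v in((228,106),(446,38),(462,145),(260,200))];print('tray',Q,np.mean(Q,0),'div',onz('w1',357,64,.018),onz('w1',378,166,.018),'ram',onz('w1',274,155,.036))
E
```

```text
[(array([260, 103]), array([ 6, 22, 76], dtype=int32), array([262.3289, 113.1184])), (array([328, 104]), array([ 47,  21, 216], dtype=int32), array([339.4491, 116.3056]))]
[(array([192, 189]), array([ 11,  15, 116], dtype=int32), array([196.4655, 195.7845])), (array([180, 225]), array([11, 12, 84], dtype=int32), array([185.2024, 230.631 ]))]
0.2800386073452623
rail mid [0.5436 0.2261 0.032 ] [-0.9607  0.2774  0.    ] yaw y [ 0.9613 -0.2754 -0.0001]
tall [0.52  0.234 0.084] 0.024768939726044433 -0.0009890748204962343
low [0.6118 0.2074 0.064 ] -0.07074634717708671 -0.0009411457905471483
mugrim [0.5125 0.1402 0.098 ] 0.006027281147486641 0.09119555069117911
tray [array([ 0.4115, -0.1455,  0.018 ]), array([ 0.6429, -0.1425,  0.018 ]), array([ 0.6468, -0.2537,  0.018 ]), array([ 0.4147, -0.2542,  0.018 ])] [ 0.529 -0.199  0.018] div [ 0.552  -0.1421  0.018 ] [ 0.5535 -0.2518  0.018 ] ram [ 0.4455 -0.2063  0.036 ]
```

drive_tool(deltas=[[[0,0,0],[0,-0.9,-2.5],7],[[0,0,0],[0,-0.9,-2.5],5],[[0,0,0],[0,-0.8,-2.5],5],[[0,0,0],[2,0,0],5],[[0,0,0],[2,0,0],5],[[0,0,0],[2,0,0],5],[[0,0,0],[2,0,0],5],[[0,0,0],[0,0,0],5],[[0,0,0],[0,0,0],5]])

```text
clock: 3.75
tool_pos: [0.5194, 0.2318, 0.1691]
eef_rot: [-0.564, -0.424, 0.566, -0.425]
contact_force: [-0.2, 0.6, 0.2]
opening: 0.566
```

```bash
python3 -c "
from h import *
print(r.get_state()['tool_pos']);snap('wrist','w3.png')"
```

```text
[0.5194 0.2318 0.1691]
```

View pics/w3.png

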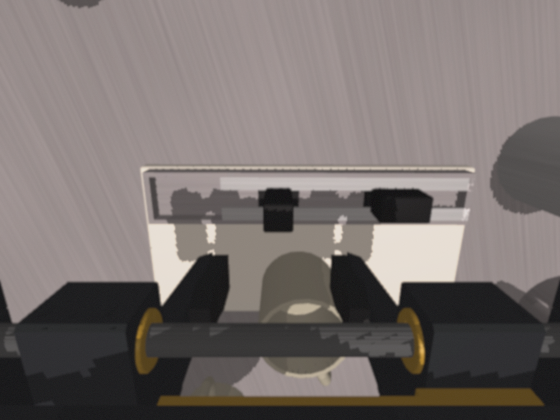

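w3 shows the tall stop's top face at about x 264–294, y 206–231, and the low stop's top at about x 374–431, y 192–221. The fingers straddle the tall stop's column.

```bash
python3 - <<'E'
from h import *
c=np.array([.5436,.2261,0]);ex=np.array([-.9607,.2774,0]);ey=np.cross([0,0,1],ex)
g=cv2.imread('pics/w3.png').max(2)
print(g[185:238:2,279]);print(g[220,255:305:2]);print(g[180:230:2,415])
for n,a,b in (('tall',(251,112),(279,218)),('low',(355,112.5),(403,206.5))):
    p=tri(('w2',*a),('w3',*b));print(n,p,(p-c)@ex,(p-c)@ey)
M=R.from_quat(r.get_state()['eef_rot']).as_matrix();print(M)
E
```

```text
[194 145  44  20  24  21  21  22  27  25  38  47  46  32  26  26  27  23
  25  22  26  26  22  58 126 142 142]
[ 98  99  99  97  56  24  25  28  26  24  26  25  26  26  24  26  25  23
  25  69 101 100 101 102 102]
[193 189 190 190 138  36  22  22  28  34  39  39  40  39  39  38  40  36
  38  38  36  68 180 229 231]
tall [0.5199 0.234  0.0848] 0.024906853662640695 -0.000986966098296125
low [0.6134 0.2069 0.0563] -0.07238446624518936 -0.0008669529512426969
[[ 0.0003  0.9608 -0.2773]
 [-0.0011 -0.2773 -0.9608]
 [-1.      0.0005  0.001 ]]
```

drive_tool(deltas=[[[0,0,0],[2,0,-0.2],5],[[0,0,0],[2,0,0],5],[[0,0,0],[2,0,0],5],[[0,0,0],[2,0,0],5],[[0,0,0],[1.5,0,0],5],[[0,0,0],[1.4,0,0],5],[[0,0,0],[0,0,0],5],[[0,0,0],[0,0,0],0],[[0,0,0],[0,0,0],0],[[0,0,0],[0,0,0],0],[[0,0,0],[0,0,0],0],[[0,0,0],[0,0,0],0]], force=25)

```text
clock: 4.8
tool_pos: [0.5204, 0.237, 0.0617]
eef_rot: [0.565, 0.426, -0.564, 0.426]
contact_force: [-0.5, 0.3, 3.9]
opening: 0.246
```

drive_tool(deltas=[[[0,0,0],[0,0,0],0],[[0,0,0],[0,0,0],0],[[0,0,0],[0,-1,0],0],[[0,0,0],[0,-1,0],0],[[0,0,0],[0,-1,0],0],[[0,0,0],[0,-1,0],0],[[0,0,0],[0,-1,0],0],[[0,0,0],[0,-1,0],0],[[0,0,0],[0,-1,0],0],[[0,0,0],[0,-1,0],0],[[0,0,0],[0,0,0],0],[[0,0,0],[0,0,0],0]])

```text
clock: 5.8
tool_pos: [0.4419, 0.2601, 0.0617]
eef_rot: [0.564, 0.427, -0.564, 0.426]
contact_force: [-2.6, 0.9, 8.6]
opening: 0.248
```

```bash
cat > st.py <<'E'
from h import *
s=r.get_state();c=np.array([.5436,.2261,0]);ex=np.array([-.9607,.2774,0]);ey=np.cross([0,0,1],ex);p=s['tool_pos']
print(s['clock'],p,'rail',(p-c)@ex,(p-c)@ey,'open mm',s['opening']*88,s['contact_force'])
E
python3 st.py
```

```text
5.8 [0.4419 0.2601 0.0617] rail 0.10710370809205864 -0.004432821546974965 open mm 21.856603456392385 [-2.6374  0.8579  8.5654]
```

drive_tool(deltas=[[[0,0,0],[-0.5,0,0],0],[[0,0,0],[-0.5,0,0],0],[[0,0,0],[-0.5,0,0],0],[[0,0,0],[0,0,0],0]])

```text
clock: 6.13
tool_pos: [0.4433, 0.2588, 0.0766]
eef_rot: [0.565, 0.426, -0.564, 0.426]
contact_force: [0.3, 0.1, -1.9]
opening: 0.246
```

drive_tool(deltas=[[[0,0,0],[-2,0,0],0],[[0,0,0],[-3,0,0],0],[[0,0,0],[-3,0,0],0],[[0,0,0],[-3,0,0],0],[[0,0,0],[-1,0,0],0],[[0,0,0],[0,1,2],0],[[0,0,0],[0,1.5,3],0],[[0,0,0],[0,1.5,3],0],[[0,0,0],[0,1.5,3],0],[[0,0,0],[0,1.5,3],0],[[0,0,0],[0,1.5,3],0],[[0,0,0],[0,1.5,3],0]])

```text
clock: 7.13
tool_pos: [0.484, 0.0371, 0.1957]
eef_rot: [-0.564, -0.426, 0.565, -0.426]
contact_force: [1.1, -0.7, -0.2]
opening: 0.244
```

drive_tool(deltas=[[[0,0,0],[0,1.5,3],0],[[0,0,0],[0,1.5,3],0],[[0,0,0],[0,1.5,3],0],[[0,0,0],[0,1.5,3],0],[[0,0,0],[0,1.5,3],0],[[0,0,0],[0,1,3],0],[[0,0,0],[0,0.5,2],0],[[0,0,0],[0,0,0],0],[[0,0,0],[0,0,0],0],[[0,0,0],[0,0,0],0]])

```text
clock: 7.97
tool_pos: [0.5156, -0.1771, 0.1956]
eef_rot: [0.564, 0.426, -0.564, 0.426]
contact_force: [-0.4, 0.3, -2.2]
opening: 0.248
```

```bash
python3 -c "
from h import *
M=R.from_quat(r.get_state()['eef_rot']).as_matrix();p=r.get_state()['tool_pos'];print(p,M.T@(np.array([.515,-.178,.05])-p),M[:,0])
snap('wrist','w4.png')"; python3 st.py
```

```text
[ 0.5156 -0.1771  0.1956] [ 0.1456 -0.0002  0.0012] [-0.0002  0.001  -1.    ]
8.0167 [ 0.5157 -0.1764  0.1957] rail -0.08488008590740972 0.3944524334042826 open mm 21.62456672199708 [ 0.4978  1.1222 -0.8044]
```

View pics/w4.png

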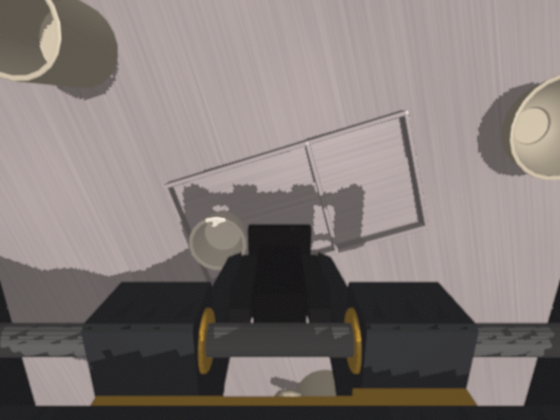

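w4 shows the tall stop held upright at (280,270), with the divider at about (320,195) and the ramekin at (217,240). The tray is clear below.

drive_tool(deltas=[[[0,0,0],[2,0,0],0],[[0,0,0],[2,0,0],0],[[0,0,0],[2,0,0],0],[[0,0,0],[2,0,0],0],[[0,0,0],[2,0,0],0],[[0,0,0],[2,0,0],0],[[0,0,0],[1,0,0],0],[[0,0,0],[1,0,0],0],[[0,0,0],[0.4,0,0],0],[[0,0,0],[0,0,0],0],[[0,0,0],[0,0,0],0]])

```text
clock: 8.93
tool_pos: [0.5162, -0.1778, 0.0523]
eef_rot: [0.565, 0.426, -0.564, 0.426]
contact_force: [-0.8, 0.2, -1.1]
opening: 0.249
```

drive_tool(deltas=[[[0,0,0],[0.1,0,0],0],[[0,0,0],[0.1,0,0],0],[[0,0,0],[0.1,0,0],0],[[0,0,0],[0,0,0],0],[[0,0,0],[0,0,0],0]])

```text
clock: 9.35
tool_pos: [0.5158, -0.1781, 0.0489]
eef_rot: [0.565, 0.426, -0.564, 0.426]
contact_force: [0.7, -0.2, -2.2]
opening: 0.246
```

drive_tool(deltas=[[[0,0,0],[0.1,0,0],0],[[0,0,0],[0.1,0,0],0],[[0,0,0],[0,0,0],0],[[0,0,0],[0,0,0],0]])

```text
clock: 9.68
tool_pos: [0.5158, -0.1781, 0.0467]
eef_rot: [0.564, 0.426, -0.564, 0.426]
contact_force: [-0.2, 0.2, -0.7]
opening: 0.25
```

drive_tool(deltas=[[[0,0,0],[0.1,0,0],0],[[0,0,0],[0,0,0],0],[[0,0,0],[0,0,0],0]])

```text
clock: 9.93
tool_pos: [0.5158, -0.1781, 0.0467]
eef_rot: [0.564, 0.426, -0.564, 0.426]
contact_force: [-2.3, -0.1, 9.7]
opening: 0.246
```

drive_tool(deltas=[[[0,0,0],[0,0,0],3],[[0,0,0],[0,0,0],3.8],[[0,0,0],[0,0,0],3.8],[[0,0,0],[-0.5,0,0],3.8],[[0,0,0],[-1,0,0],3.8],[[0,0,0],[-2,0,0],3.8],[[0,0,0],[-3,0,0],3.8],[[0,0,0],[-3,0,0],5],[[0,0,0],[-3,0,0],7],[[0,0,0],[-3,0,0],7],[[0,0,0],[0,-0.2,-2],7],[[0,0,0],[0,-0.2,-3],7]])

```text
clock: 10.93
tool_pos: [0.526, -0.1324, 0.2034]
eef_rot: [0.566, 0.422, -0.566, 0.426]
contact_force: [-0.1, -0.1, -0.6]
opening: 0.78
```

drive_tool(deltas=[[[0,0,0],[0,-0.2,-3.5],7],[[0,0,0],[0,-0.2,-3.5],7],[[0,0,0],[0,-0.2,-3.5],7],[[0,0,0],[0,-0.2,-3.5],7],[[0,0,0],[0,-0.2,-3.5],7],[[0,0,0],[0,-0.2,-3.5],7],[[0,0,0],[0,-0.2,-3.5],7],[[0,0,0],[0,-0.2,-3.5],7],[[0,0,0],[0,-0.3,-3.5],7],[[0,0,0],[0,-0.3,-3.2],7],[[0,0,0],[0,0,0],7],[[0,0,0],[0,0,0],7]])

```text
clock: 11.93
tool_pos: [0.599, 0.2138, 0.2014]
eef_rot: [0.564, 0.428, -0.563, 0.427]
contact_force: [-0.7, -0.9, 0.6]
opening: 0.796
```

```bash
python3 st.py; python3 -c "
from h import *
M=R.from_quat(r.get_state()['eef_rot']).as_matrix();p=r.get_state()['tool_pos'];print(p,M.T@(np.array([.6005,.2100,.052])-p))
snap('wrist','w5.png');snap('scene','s5.png');snap('top','t5.png')
a=cv2.resize(cv2.imread('pics/s5.png')[130:300,170:420],None,fx=2.2,fy=2.2);b=cv2.imread('pics/w5.png')
cv2.imwrite('pics/c5.png',np.vstack([cv2.convertScaleAbs(a[:,:560],alpha=1.4)[:300],b[120:420]]))
"
```

```text
11.9333 [0.599  0.2138 0.2014] rail -0.05664139446294635 -0.0035376408666687583 open mm 70.0411557918959 [-0.6711 -0.8803  0.5606]
[0.599  0.2138 0.2014] [0.1494 0.0025 0.0035]Traceback (most recent call last):
  File "<string>", line 6, in <module>
    cv2.imwrite('pics/c5.png',np.vstack([cv2.convertScaleAbs(a[:,:560],alpha=1.4)[:300],b[120:420]]))
                              ~~~~~~~~~^^^^^^^^^^^^^^^^^^^^^^^^^^^^^^^^^^^^^^^^^^^^^^^^^^^^^^^^^^^^^
    return _nx.concatenate(arrs, 0, dtype=dtype, casting=casting)
           ~~~~~~~~~~~~~~~^^^^^^^^^^^^^^^^^^^^^^^^^^^^^^^^^^^^^^^
ValueError: all the input array dimensions except for the concatenation axis must match exactly, but along dimension 1, the array at index 0 has size 550 and the array at index 1 has size 560
```

```bash
python3 -c "
from h import *
a=cv2.resize(cv2.imread('pics/s5.png')[130:300,170:420],(560,300));b=cv2.imread('pics/w5.png')
cv2.imwrite('pics/c5.png',np.vstack([cv2.convertScaleAbs(a,alpha=1.4),b[120:420]]))
"
```

```text
(no output)
```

View pics/c5.png

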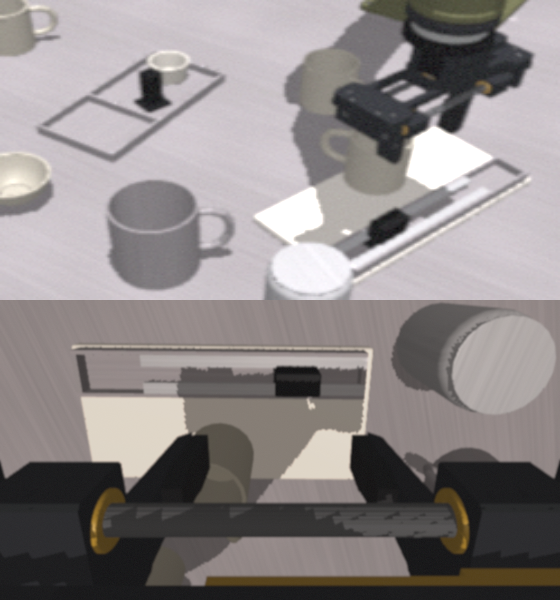

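The tall stop stands upright in the wide bay, clear of the ramekin and divider. The low stop's top face in w5 is at about (298,206), between the fingers. I'll compute the height check from w2 and w5.

```bash
python3 - <<'E'
from h import *
g=cv2.imread('pics/w5.png').max(2);print(g[180:226:2,298]);print(g[208,266:332:2])
c=np.array([.5436,.2261,0]);ex=np.array([-.9607,.2774,0]);ey=np.cross([0,0,1],ex)
for v in (206,):
  p=onz('w5',298,v,.064);q=tri(('w2',355,112.5),('w5',298,v));print(p,(p-c)@ex,(p-c)@ey,q)
p=onz('w5',502,243,.11);print('caddy',p,(p-c)@ex,(p-c)@ey)
E
```

```text
[190 189 179 100  28  22  25  36  47  47  42  27  24  23  23  21  19  23
  48  99 131 135 134]
[105 105 105 105  89  27  24  26  27  21  24  26  24  21  23  24  23  22
  24  21  23  24  23  23  24  23  27  72 104 106 105 106 104]
[0.6133 0.2052 0.064 ] -0.07278711499655452 0.0007712616854538071 [0.6125 0.2066 0.0654]
caddy [0.7534 0.1505 0.11  ] -0.22255044371593624 0.014377695168210552
```

drive_tool(deltas=[[[0,0,0],[0,0.5,0.2],7.8],[[0,0,0],[2,0,0],7.8],[[0,0,0],[2,0,0],7.8],[[0,0,0],[2,0,0],7.8],[[0,0,0],[2,0,0],7.8],[[0,0,0],[2,0,0],7.8],[[0,0,0],[2,0,0],7.8],[[0,0,0],[1.4,0,0],7.8],[[0,0,0],[1.4,0,0],7.8],[[0,0,0],[0,0,0],7.8],[[0,0,0],[0,0,0],7.8]])

```text
clock: 13.0
tool_pos: [0.6039, 0.207, 0.0524]
eef_rot: [-0.564, -0.426, 0.565, -0.426]
contact_force: [0.1, -0.7, -0.0]
opening: 0.884
```

```bash
python3 st.py
```

```text
13.0 [0.6039 0.207  0.0524] rail -0.06328571745787528 0.0016481981469585296 open mm 77.75622376069553 [ 0.093  -0.6859 -0.001 ]
```

drive_tool(deltas=[[[0,0,0],[0,0,0],6],[[0,0,0],[0,0,0],5],[[0,0,0],[0,0,0],4],[[0,0,0],[0,0,0],3],[[0,0,0],[0,0,0],0],[[0,0,0],[0,0,0],0],[[0,0,0],[0,0,0],0],[[0,0,0],[0,0,0],0]], force=25)

```text
clock: 13.67
tool_pos: [0.6043, 0.2076, 0.0531]
eef_rot: [0.565, 0.426, -0.564, 0.426]
contact_force: [0.6, 0.3, 3.2]
opening: 0.452
```

```bash
python3 st.py
```

```text
13.6667 [0.6043 0.2076 0.0531] rail -0.06348732822037671 0.0009265823874856495 open mm 39.790737646049024 [0.5881 0.2559 3.1509]
```

drive_tool(deltas=[[[0,0,0],[0,-0.8,0],0],[[0,0,0],[0,-1.5,0],0],[[0,0,0],[0,-1.5,0],0],[[0,0,0],[0,-1.5,0],0],[[0,0,0],[0,-1.5,0],0],[[0,0,0],[0,-1.5,0],0],[[0,0,0],[0,-1.5,0],0],[[0,0,0],[0,-1.5,0],0],[[0,0,0],[0,-1.5,0],0],[[0,0,0],[0,-1.5,0],0],[[0,0,0],[0,-1.5,0],0],[[0,0,0],[0,-1,0],0]])

```text
clock: 14.67
tool_pos: [0.4407, 0.2544, 0.0531]
eef_rot: [-0.564, -0.426, 0.564, -0.426]
contact_force: [1.4, 0.1, 2.5]
opening: 0.452
```

drive_tool(deltas=[[[0,0,0],[0,0,0],0],[[0,0,0],[0,0,0],0],[[0,0,0],[0,0,0],0]])

```text
clock: 14.92
tool_pos: [0.4411, 0.2543, 0.053]
eef_rot: [-0.564, -0.427, 0.564, -0.426]
contact_force: [-3.0, 0.9, 6.5]
opening: 0.451
```

```bash
python3 st.py
```

```text
14.9167 [0.4411 0.2543 0.053 ] rail 0.10628727968877374 0.001326168807818102 open mm 39.725007120709066 [-2.9832  0.889   6.507 ]
```

drive_tool(deltas=[[[0,0,0],[-0.5,0,0],0],[[0,0,0],[-0.5,0,0],0],[[0,0,0],[-0.5,0,0],0],[[0,0,0],[-1,0,0],0],[[0,0,0],[0,0,0],0]])

```text
clock: 15.33
tool_pos: [0.4431, 0.2538, 0.0793]
eef_rot: [0.565, 0.426, -0.564, 0.426]
contact_force: [0.4, 1.2, -1.2]
opening: 0.452
```

drive_tool(deltas=[[[0,0,0],[-3,0,0],0],[[0,0,0],[-3,0,0],0],[[0,0,0],[-3,0,0],0],[[0,0,0],[-3,0,0],0],[[0,0,0],[0,1,1.6],0],[[0,0,0],[0,2,3],0],[[0,0,0],[0,2,3],0],[[0,0,0],[0,2,3],0],[[0,0,0],[0,2,3],0],[[0,0,0],[0,2,3],0],[[0,0,0],[0,2,3],0],[[0,0,0],[0,2,3],0]])

```text
clock: 16.33
tool_pos: [0.5246, -0.0069, 0.1979]
eef_rot: [-0.564, -0.426, 0.565, -0.426]
contact_force: [0.4, -0.0, -2.1]
opening: 0.449
```

drive_tool(deltas=[[[0,0,0],[0,2,3],0],[[0,0,0],[0,2,3],0],[[0,0,0],[0,2,3],0],[[0,0,0],[0,2,3],0],[[0,0,0],[0,2,2.5],0],[[0,0,0],[0,1.6,2],0],[[0,0,0],[0,1,1],0],[[0,0,0],[0,0,0],0],[[0,0,0],[0,0,0],0],[[0,0,0],[0,0,0],0]])

```text
clock: 17.17
tool_pos: [0.5971, -0.2058, 0.1976]
eef_rot: [0.564, 0.427, -0.564, 0.426]
contact_force: [1.4, 0.4, -1.2]
opening: 0.452
```

```bash
python3 st.py; python3 -c "
from h import *
M=R.from_quat(r.get_state()['eef_rot']).as_matrix();p=r.get_state()['tool_pos'];print(p,M.T@(np.array([.598,-.198,.040])-p))
snap('wrist','w6.png')"
```

```text
17.1667 [ 0.5971 -0.2058  0.1976] rail -0.17118095491292828 0.40012463666361875 open mm 39.809818207777255 [ 1.3571  0.4214 -1.2341]
[ 0.5971 -0.2058  0.1976] [ 0.1576 -0.001  -0.0076]
```

View pics/w6.png

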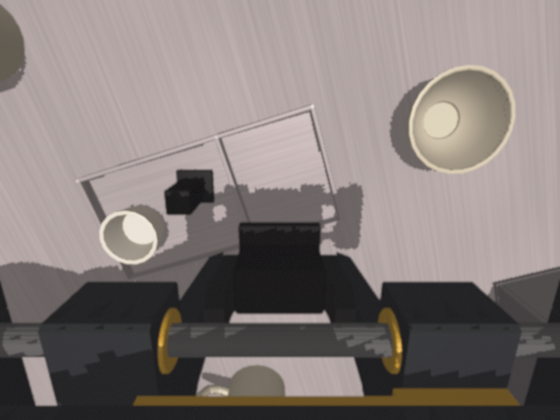

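w6 shows the low stop held upright. The tall stop stands at (190,190) in the wide bay, and the narrow bay below is empty.

drive_tool(deltas=[[[0,0,0],[2,0,-0.7],0],[[0,0,0],[2,0,0],0],[[0,0,0],[2,0,0],0],[[0,0,0],[2,0,0],0],[[0,0,0],[2,0,0],0],[[0,0,0],[2,0,0],0],[[0,0,0],[1.5,0,0],0],[[0,0,0],[1,0,0],0],[[0,0,0],[0.8,0,0],0],[[0,0,0],[0,0,0],0],[[0,0,0],[0,0,0],0]])

```text
clock: 18.13
tool_pos: [0.5999, -0.2004, 0.0451]
eef_rot: [0.564, 0.426, -0.564, 0.426]
contact_force: [-1.2, -0.2, -1.7]
opening: 0.451
```

drive_tool(deltas=[[[0,0,0],[0.1,0,0],0],[[0,0,0],[0.1,0,0],0],[[0,0,0],[0.1,0,0],0],[[0,0,0],[0,0,0],0],[[0,0,0],[0,0,0],0]])

```text
clock: 18.55
tool_pos: [0.5998, -0.201, 0.042]
eef_rot: [0.565, 0.426, -0.564, 0.426]
contact_force: [0.8, -0.1, -0.6]
opening: 0.453
```

drive_tool(deltas=[[[0,0,0],[0.1,0,0],0],[[0,0,0],[0.1,0,0],0],[[0,0,0],[0.1,0,0],0],[[0,0,0],[0,0,0],0],[[0,0,0],[0,0,0],0]])

```text
clock: 18.97
tool_pos: [0.5996, -0.2009, 0.0386]
eef_rot: [-0.564, -0.426, 0.564, -0.426]
contact_force: [0.2, -0.0, -2.0]
opening: 0.451
```

drive_tool(deltas=[[[0,0,0],[0.1,0,0],0],[[0,0,0],[0,0,0],0],[[0,0,0],[0,0,0],0]])

```text
clock: 19.22
tool_pos: [0.5998, -0.2009, 0.0381]
eef_rot: [0.564, 0.426, -0.564, 0.426]
contact_force: [-0.9, -0.2, 2.5]
opening: 0.454
```

Contact. I'll release, lift, and move aside for a check.

drive_tool(deltas=[[[0,0,0],[0,0,0],4.6],[[0,0,0],[0,0,0],5.2],[[0,0,0],[0,0,0],5.2],[[0,0,0],[-0.5,0,0],5.2],[[0,0,0],[-1,0,0],5.2],[[0,0,0],[-2,0,0],5.2],[[0,0,0],[-3,0,0],5.2],[[0,0,0],[-3,0,0],5.2],[[0,0,0],[-3,0,0],5.2],[[0,0,0],[-3,0,0],5.2],[[0,0,0],[0,0,2],5.2],[[0,0,0],[0,0,2],5.2]])

```text
clock: 20.22
tool_pos: [0.5908, -0.2383, 0.1966]
eef_rot: [0.565, 0.425, -0.562, 0.428]
contact_force: [-0.8, 0.2, -0.7]
opening: 0.59
```

drive_tool(deltas=[[[0,0,0],[-2,-1,3],5.2],[[0,0,0],[-2,-1,3],5.2],[[0,0,0],[-2,-1,3],5.2],[[0,0,0],[0,-1,3],5.2],[[0,0,0],[0,-1,3],5.2],[[0,0,0],[0,0,2],5.2],[[0,0,0],[0,0,0],5.2],[[0,0,0],[0,0,0],5.2]])

```text
clock: 20.88
tool_pos: [0.4933, -0.3902, 0.2534]
eef_rot: [0.565, 0.425, -0.565, 0.425]
contact_force: [0.6, 0.5, -0.6]
opening: 0.589
```

```bash
python3 st.py; python3 -c "
from h import *
snap('scene','s7.png');snap('top','t7.png')
a=cv2.resize(cv2.imread('pics/s7.png')[120:320,150:410],None,fx=2.5,fy=2.5,interpolation=3)
b=cv2.resize(cv2.imread('pics/t7.png')[130:280,310:385],None,fx=2,fy=500/150,interpolation=3)
cv2.imwrite('pics/c7.png',cv2.convertScaleAbs(np.hstack([a,b]),alpha=1.4))
d=cv2.absdiff(cv2.imread('pics/t5.png'),cv2.imread('pics/t7.png')).max(2)
for fn in('top0','t7'):
    m=cv2.imread('pics/'+fn+'.png').min(2)
"
```

```text
20.8833 [ 0.4933 -0.3902  0.2534] rail -0.12265177603336268 0.6060134830786901 open mm 51.81839744231976 [ 0.5824  0.4827 -0.6433]
```

View pics/c7.png

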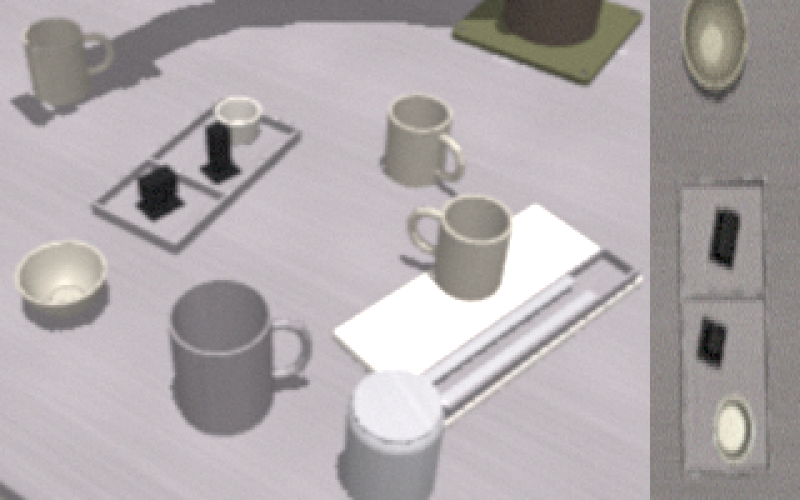

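Both stops stand upright in their own bays, and the crockery is where it was. I'll do one quick numeric check, then hand in.

```bash
python3 - <<'E'
from h import *
# tops: scene crop /2.5+(150,120); top crop /(2,3.333)+(310,130)
for n,s,t in(('tall',(217,128),(712-650,342)),('low',(158,178),(725-650,238))):
    print(n,tri(('s7',150+s[0]/2.5,120+s[1]/2.5),('t7',310+t[0]/2,130+t[1]/3.333)))
a,b=[cv2.imread(f'pics/{k}7.png' if k!='o' else 'pics/scene0.png') for k in('s','o')]
d=(cv2.absdiff(a,b).max(2)>50).astype(np.uint8); n,l,s,c=cv2.connectedComponentsWithStats(d)
print([(*map(int,c[i]),int(s[i,4])) for i in range(1,n) if s[i,4]>25])
r.finish_job()
E
```

```text
tall [ 0.5133 -0.1796  0.064 ]
low [ 0.5968 -0.1997  0.0387]
[(156, 1, 34), (168, 6, 95), (187, 40, 2179), (403, 8, 37), (176, 24, 32), (162, 28, 28), (143, 68, 117), (244, 107, 1629), (247, 128, 1697), (187, 142, 51), (164, 163, 117), (237, 181, 242), (212, 197, 283), (370, 236, 255), (341, 258, 276)]
the job is handed in; nothing more can be done
```

The job is handed in. I slid each stop along the rail to its open end and lifted it out. The tall stop now stands in the wide bay and the low stop in the narrow bay, both released. It took about 21 s of the 72 s, and the arm is parked clear of everything.

- **Position and contact:** In the last pictures both stops look upright and well inside their bays, at about (0.513, -0.180) for the tall stop and (0.597, -0.200) for the low one. Lowering each stop ended in a clear rise in upward force, which means it reached the tray floor.
- **Heights:** My rough last triangulation put the tall stop's top at 64 mm (69 expected). I took the low stop's as 39 mm (49 expected), but its pixels may have been on the side of the block. I did not refine these. The gripper heights at release fit both stops standing on the floor.
- **Crockery and tins:** In the last pictures the board, tray and crockery near them look unmoved. Comparing the scene picture with the first one, the changed areas match the stops, their old places in the slot, and the arm and its shadow. Two small spots were not explained: (187,142), near the edge of one mug, and (164,163).

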